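Hook the tote of blanks forward to the shelf stop

ROBOT

A 6-joint arm with a two-finger parallel gripper is mounted at the origin on the work surface. World frame = base frame: x ahead of the robot, y to its left, z up, the work surface at z = 0. Lengths are in m, angles in degrees, forces in N, time in s.
With the tool pointing down it reaches from about 0.35 to 0.875 m from the base axis. Payload 4.2 kg.
Tool frame: the origin (TCP) lies between the finger pads; the fingertips stand 8 mm ahead of it and the grasp point (between the pads) lies 11 mm behind it; x points along the fingers, y is the direction in which the jaws open and shut, and the axes are right-handed (so a half turn about x gives the same grasp; the last joint's range is limited). The gripper opens to 87 mm and grips with 3 to 60 N. Pads are 19 mm wide; open, the fingers measure 117 mm over their backs; the gripper's body (75 mm by 190 mm) begins 51 mm behind the grasp point.
Start: joints at [-49.412, 22.042, 0.453, 0, -68.411, -14.817], TCP at [0.272, -0.563, 0.231] pointing down, gripper open.
Joint ranges: [-179.83, 179.83], [-69.29, 118.12], [-61.27, 80.66], [-181.25, 117.63], [-171.15, -9.14], [-177.46, 177.46]. Speed limits (degrees/s): [159.86, 159.86, 180, 180, 180, 180].

INTERFACE

Orientations are given as a 3x3 rotation matrix whose columns are the frame's x, y, z axes.
In Python, from station import r gives the robot as it stands. The module is installed in compiled form; this text tells all that it offers.
- The arm moves only by the tool move_arm, never from a script. Its argument "increments" is one flat list of numbers, 7 for each row, row after row: the turn, a rotation vector about the tool's x, y, z in degrees, then the shift along the tool's x, y, z in m, then the finger opening in m, from 0 to 0.087. A call has 1 to 12 rows; each row is the pose to reach, as a shift and turn from the pose commanded when the call began, along the tool's axes at that moment; what a row does not reach only later rows make up. A row lasts 1/12 s, in which the tool goes at most 41.7 mm and 7.16 degrees, less where a joint would pass 70% of its speed; a pose out of reach is approached as far as the arm can. A call with a gripper value outside its range is refused whole. The fingers move at their own pace and stop on an object; the grip force is fixed at half the most. Time passes only in rows, so rows that repeat a pose let the fingers close. It gives the time, the measured TCP pose, the force and the opening at its end, in the units of the state.
- r.sense(): the state, without advancing time (a new reading comes with each control period).
- r.capture(name): name is "scene" or "top" or "wrist"; returns the picture (384x512x3 uint8, red, green, blue); there is no depth.
- r.calibration(name): a dict with "fx", "fy", "cx", "cy" (pixels), "rvec" (rotation vector, rad) and "tvec" (3), from world to camera coordinates, as OpenCV has them; the wrist camera has in their place "tool_from_camera" (4x4, takes a point from camera to tool coordinates, whose origin is the TCP and whose axes are the tool frame's). Camera axes: x right, y down, z forward; pixel columns grow to the right and rows downward; lengths in m; the calibration is good to about 2 mm. A picture is of the moment at which its call begins: read the wrist's pose just before it. calibration takes no time and is no camera call.
- r.finish_job(): hands the job in, once; it reports no verdict.
The state is a dict: "time_s": time; "joints": joint angles; "joint_velocities": joint speeds; "effort": joint torques, N m; "tcp_pos": TCP position; "ee_rot": TCP orientation; "wrist_force": force on the tool from outside, world axes, zero at the start; "moment": the same for the moment, N m; "gripper_width": opening from 0.0 (shut) to 1.0 (fully open).
Only numpy, scipy, OpenCV 4.12 (cv2) and the standard library are available. Lean on these libraries where they do the work, as an engineer would, in place of code of your own. Each camera call takes 0.05 s, during which the arm holds its last target.

TASK

Take the orange-handled hand hook from its mat, reach into the bench shelf, hook its blade over the front lip of the red tote and drag the tote forward until it is fully home against the yellow stop bar, then keep pulling firmly for a moment, at about 10 N and never as much as 20 N. Move the tote with the hook only, not with the gripper, and leave the grey tote, the steel tumbler and the glasses case alone. Then unhook, lay the hook back upright with its handle on the yellow outline on the mat, pointing as before, and let go.

Things in the scene. Friction and masses are not known exactly. Their poses are not given: they have to be found in the camera images.
- hook: Hand hook, about 140 g, standing upright on its mat. Origin: centre of the handle's underside. Handle: orange box 100 (x) x 18 (y) x 30 mm (z) from z = 0 to 30 mm; grip it across its 18 mm width at the origin. A steel shank, 8 mm thick, its axis at z = 26 mm, runs from the handle along +x to a steel blade at x = 150 mm: 4 mm thick (x), 24 mm wide (y), reaching down from z = 30 to z = 0. So 22 mm of blade hang below the shank's underside.
- hook_tip (a point): Middle of the blade's lower edge, 150 mm from the hook's origin along its +x, at its z = 0.
- mat: Fixed black rubber mat, 270 x 100 mm, 3 mm thick, on the bench. Origin: at bench height under the middle of the yellow outline (116 x 34 mm) of the hook's handle; the mat reaches from x = -85 to +185 mm. The hook starts with its handle within some mm of the outline and its x within 0.1 rad of the mat's +x; it belongs back there, its underside at z = 3 mm.
- shelf: Fixed two-bay bench shelf: grey deck 250 deep (x) x 300 wide (y) x 20 mm high. Origin: at bench height, middle of its front edge; +x points into the shelf (away from the robot), pulling forward is its -x. Deck top at z = 20 mm. Aluminium walls 4 mm thick at y = -148, 0 and +148 mm, up to z = 148 mm, begin at x = 60 mm. A roof of steel bars (undersides at z = 145 mm, top at 151 mm) begins at x = 57 mm. The front is open above the stop.
- stop: Adjustable stop along the front of the shelf's deck: two short clamp rails (this body, same origin and axes as the shelf) that carry one upright yellow bar across both bays, 10 mm thick (x), 290 mm wide (y), top at z = 55 mm. The bar is clamped fast, but its setting differs each time and is not in this pose: its inner face, which the tote's front meets, lies anywhere from x = 10 to x = 45 mm in the shelf's frame. Find it by feel (or see it). It does not give.
- red_tote: The red open tote to bring forward, loose on the shelf's deck in either bay, its front face 84 to 111 mm behind the deck's front edge, nearly square to the shelf: 120 deep (x) x 110 wide (y) x 60 mm high, walls and floor 4 mm, about 0.75 kg (varies by a fifth; dragging takes about 1 to 6 N). Origin: centre of its underside; its front is its -x face. A pile of metal plates 35 mm high fills it from x = +3 mm to the rear; between the front wall and the pile it is empty.
- red_lip (a point): Middle of the top edge of the red tote's front wall (the lip to hook), at x = -58, z = 60 mm in the tote's frame; the wall is 4 mm thick.
- grey_tote: Grey tote of the same size in the other bay, with brass rounds in it; to be left alone.
- tumbler: Steel tumbler, 72 mm across, 100 mm high, standing on the bench to the right of the shelf; to be left alone. Origin: centre of its underside.
- case: Black and green safety glasses case, 70 (x) x 150 (y) x 50 mm, on the bench beyond the mat; to be left alone. Origin: centre of its underside.
Things that resemble listed ones, but are neither listed nor needed, are in the scene too. What is shaped like the hook but pink or white is not meant.

How it is judged:
By the outcome, as a careful person would: the job done as asked, in the order asked, and still so for the second after the job is handed in, with the robot touching nothing.
It also fails if it takes over 67 s, if anything falls off the work surface, if the arm or the gripper's body presses on something with over 40 N, if the wrist force passes 120 N, or if a joint passes its speed limit or range.

## Working session

There is one attempt and no reset: what is moved stays moved. The work goes in short steps, Python scripts to look and compute and a tool call to move; the robot and the scene stay as the last step left them, time stands still between calls to the robot, and variables do not carry over. Pictures are saved under pics/ and viewed, and the job is handed in when it is done.

Besides the shell and the picture viewer there is one more tool, called after "Call:" as name(argument=value, ...) on one line, values as JSON. move_arm: Moves the arm, as the interface text tells. Its arguments: {"type":"object","properties":{"increments":{"type":"array","items":{"type":"number"}}},"required":["increments"]}

```bash
mkdir -p pics; python3 - <<'E'
from station import r
import cv2,numpy as np
s=r.sense()
for k in s: print(k,np.round(s[k],4).tolist())
for n in ["scene","top","wrist"]:
    im=r.capture(n); cv2.imwrite(f"pics/{n}0.png",cv2.resize(im[:,:,::-1],(800,600),interpolation=cv2.INTER_CUBIC)); np.save(f"pics/{n}0.npy",im)
    c=r.calibration(n); print(n,{k:np.round(v,4).tolist() for k,v in c.items()})
E
```

```text
time_s 0.0
joints [-49.412, 22.0921, 0.3783, -0.0291, -68.4119, -14.8157]
joint_velocities [-0.1533, -0.015, -0.0701, -0.0156, -0.0257, -0.0082]
effort [-0.0002, -39.0664, 18.7401, 4.2197, 0.0109, -0.0002]
tcp_pos [0.2715, -0.5623, 0.2294]
ee_rot [[-0.0011, -0.4346, 0.9006], [0.002, 0.9006, 0.4346], [-1.0, 0.0022, -0.0001]]
wrist_force [-0.3645, -0.0009, -0.3862]
moment [-0.0398, 0.023, -0.0121]
gripper_width 0.9987
scene {'fx': 432.1542, 'fy': 432.1542, 'cx': 264.3308, 'cy': 193.5029, 'rvec': [1.6915, 2.033, -0.6628], 'tvec': [0.0656, -0.4098, 2.0079]}
top {'fx': 443.0982, 'fy': 443.0982, 'cx': 251.1695, 'cy': 193.6957, 'rvec': [2.1478, -2.0618, 0.2232], 'tvec': [0.0339, 0.5988, 1.3936]}
wrist {'fx': 278.241, 'fy': 278.241, 'cx': 257.3942, 'cy': 192.4225, 'tool_from_camera': [[-0.001, -0.2563, 0.9666, -0.1532], [1.0, 0.0004, 0.0012, 0.0006], [-0.0007, 0.9666, 0.2563, -0.071], [0.0, 0.0, 0.0, 1.0]]}
```

View pics/scene0.png

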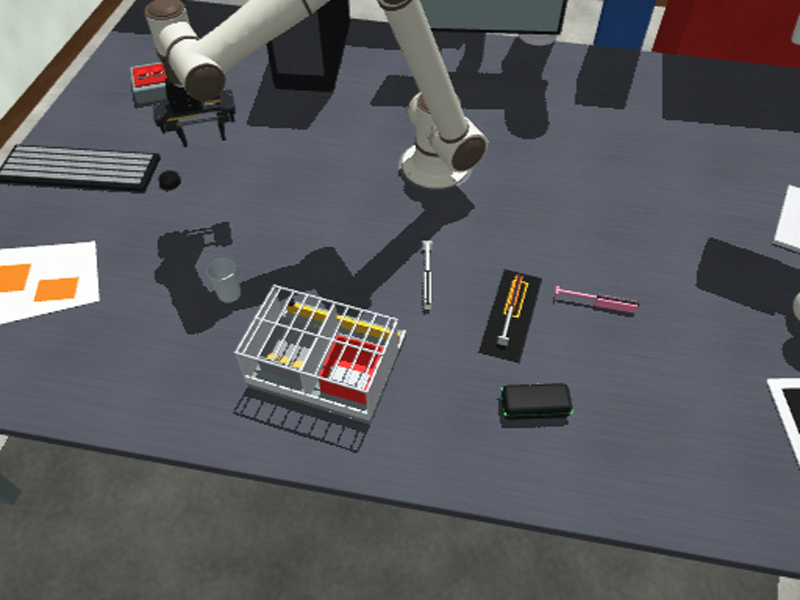

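View pics/top0.png

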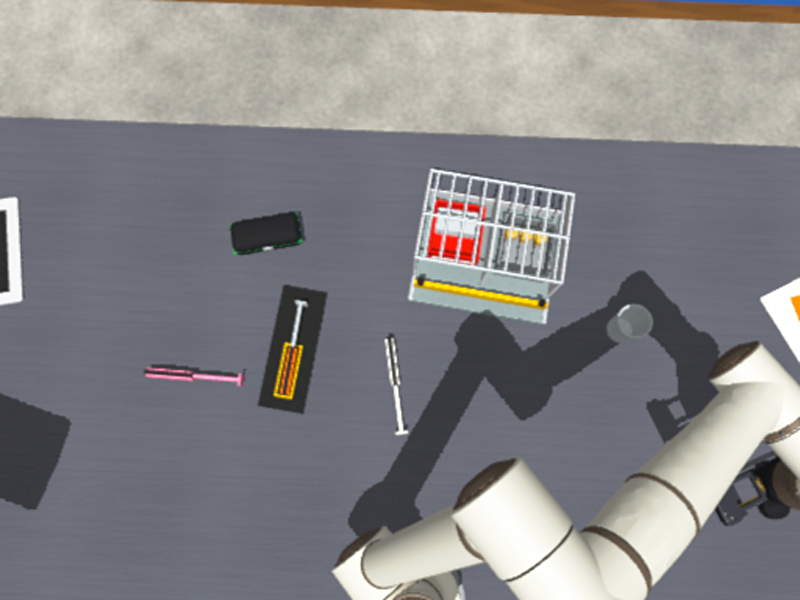

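View pics/wrist0.png

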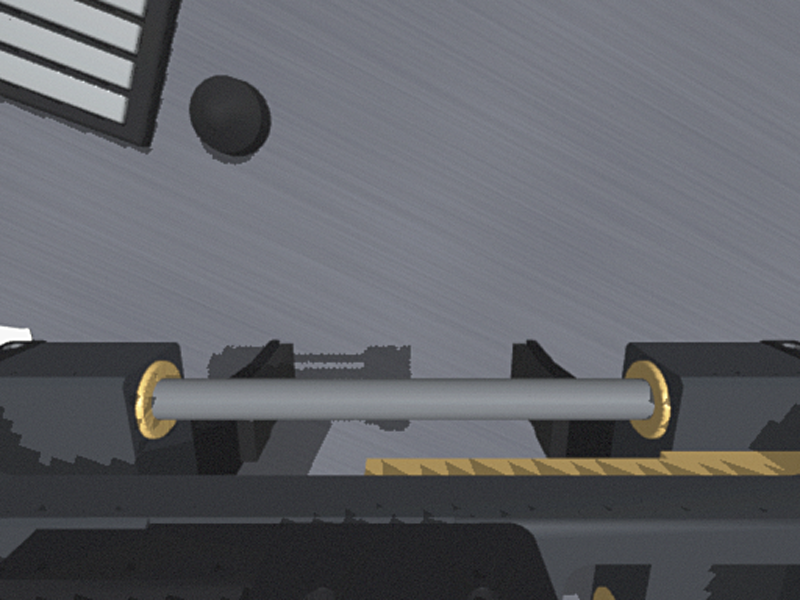

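```bash
cat > h.py <<'E'
import numpy as np,cv2
from station import r
def cam(n,s=None):
    c=r.calibration(n);K=np.array([[c['fx'],0,c['cx']],[0,c['fy'],c['cy']],[0,0,1.]])
    if n=='wrist':
        T=np.array(c['tool_from_camera']);W=np.eye(4);W[:3,:3]=s['ee_rot'];W[:3,3]=s['tcp_pos'];M=W@T
        return K,M[:3,:3],M[:3,3]
    R,_=cv2.Rodrigues(np.array(c['rvec'],float));return K,R.T,-R.T@np.array(c['tvec'])
def ray(C,uv):
    K,R,o=C;d=R@np.linalg.inv(K)@np.array([uv[0],uv[1],1.]);return o,d/np.linalg.norm(d)
def onz(C,uv,z):
    o,d=ray(C,uv);return o+d*(z-o[2])/d[2]
def proj(C,P):
    K,R,o=C;p=K@(R.T@(np.asarray(P,float)-o));return p[:2]/p[2]
def tri(C1,u1,C2,u2):
    o1,d1=ray(C1,u1);o2,d2=ray(C2,u2)
    t=np.linalg.lstsq(np.c_[d1,-d2],o2-o1,rcond=None)[0];a=o1+d1*t[0];b=o2+d2*t[1];return (a+b)/2,np.linalg.norm(a-b)
E
python3 - <<'E'
from h import *
im=np.load('pics/top0.npy');sc=np.load('pics/scene0.npy')
def crop(im,x0,y0,x1,y1,f,n): cv2.imwrite('pics/'+n,cv2.resize(im[y0:y1,x0:x1,::-1],None,fx=f,fy=f,interpolation=cv2.INTER_NEAREST))
crop(im,160,175,260,275,6,'c_hook.png')
crop(im,255,100,375,215,5,'c_shelf.png')
crop(sc,145,170,265,290,5,'c_shelf_s.png')
C=cam('top');print(C[2],cam('scene')[2])
hsv=cv2.cvtColor(im,cv2.COLOR_RGB2HSV)
# rough points (native px)
for n,uv,z in [('deckfrontL',(410*.64,298*.64),.02),('deckfrontR',(546*.64,323*.64),.02),('mat c',(292*.64,350*.64),.003)]: print(n,onz(C,uv,z))
E
```

```text
[0.28449545 0.04498335 1.48953791] [1.5184202  0.19140476 1.36438555]
deckfrontL [0.61866874 0.02099226 0.02      ]
deckfrontR [ 0.5753406  -0.27434355  0.02      ]
mat c [0.49670406 0.27197468 0.003     ]
```

View pics/c_hook.png

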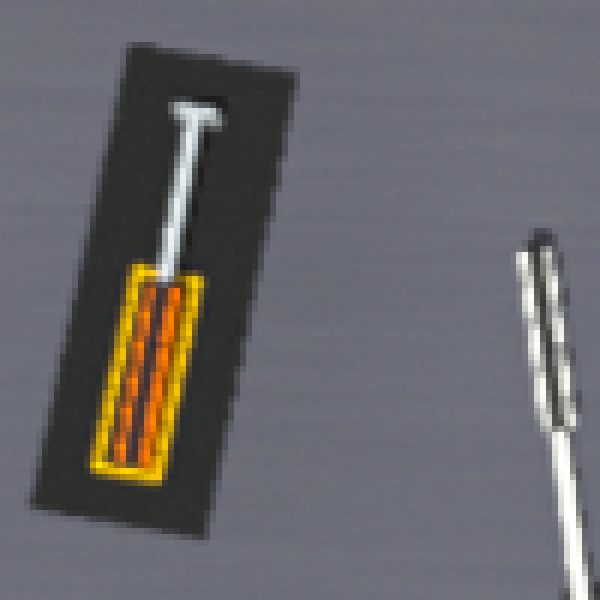

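View pics/c_shelf.png

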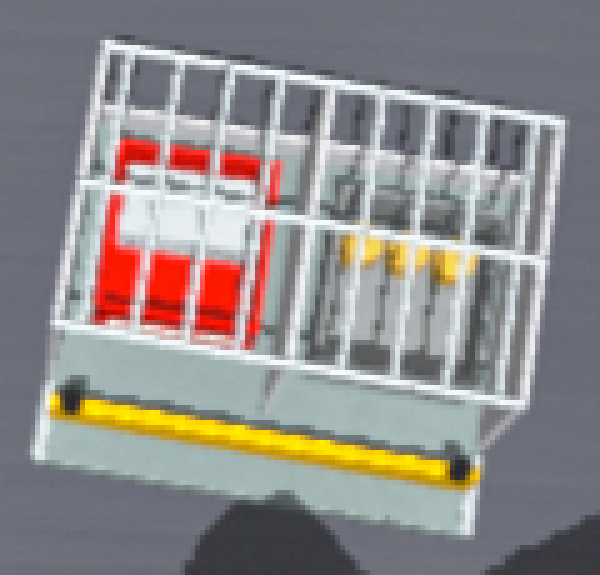

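View pics/c_shelf_s.png

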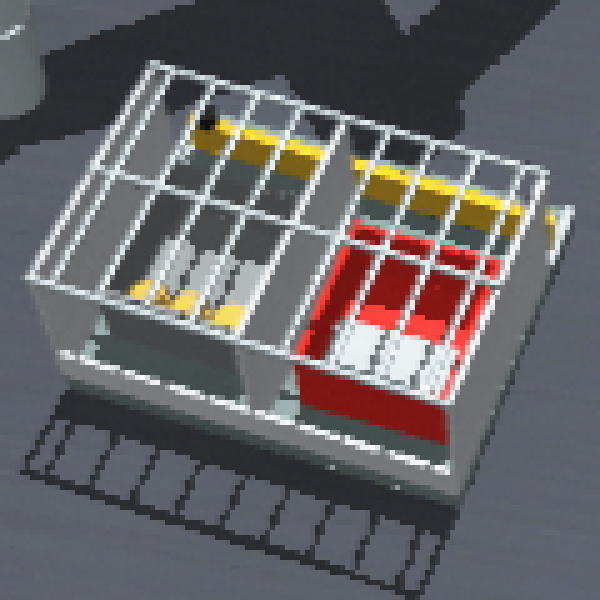

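```bash
python3 - <<'E'
from h import *
im=np.load('pics/top0.npy');C=cam('top')
hsv=cv2.cvtColor(im,cv2.COLOR_RGB2HSV);sub=np.zeros(im.shape[:2],np.uint8);sub[175:275,160:225]=1
H,S,V=cv2.split(hsv)
mat=((V<70)|((S>120)))*sub
k,_=cv2.findContours(cv2.morphologyEx(mat.astype(np.uint8),cv2.MORPH_CLOSE,np.ones((5,5))),0,1);k=max(k,key=cv2.contourArea)
P=np.array([onz(C,p[0],.003)[:2] for p in k],np.float32)
rc=cv2.minAreaRect(P);print('mat',rc);B=cv2.boxPoints(rc);print(B)
yel=((H>20)&(H<32)&(S>120)&(V>120))*sub
org=((H>3)&(H<=17)&(S>150)&(V>120))*sub
for n,m,z in(('yel',yel,.003),('org',org,.033)):
    ys,xs=np.nonzero(m);P=np.array([onz(C,(a,b),z)[:2] for a,b in zip(xs,ys)],np.float32);print(n,len(xs),cv2.minAreaRect(P),P.mean(0))
blade=((V>170)&(S<60))*sub
ys,xs=np.nonzero(blade);P=np.array([onz(C,(a,b),.033)[:2] for a,b in zip(xs,ys)],np.float32)
print('steel',len(P));d,(x0,y0)=None,(0,0)
l=cv2.fitLine(P,cv2.DIST_HUBER,0,.01,.01).ravel();print(l,np.degrees(np.arctan2(l[1],l[0])))
t=(P-l[2:])@l[:2];print('tip end',l[2:]+t.max()*l[:2])
# shelf
f=lambda u,v,z:onz(C,(u/5+255,v/5+100),z)
a,b=f(33,460,.02),f(472,533,.02)
o=(a+b)/2;ey=(a-b)[:2];print('w',np.linalg.norm(ey));ey/=np.linalg.norm(ey);ex=np.array([ey[1],-ey[0]]);print('shelf o',o,'yaw',np.degrees(np.arctan2(ex[1],ex[0])))
def sh(p):return np.round([(p[:2]-o[:2])@ex,(p[:2]-o[:2])@ey],4)
for n,u,v,z in[('roofFL',52,325,.151),('roofFR',525,405,.151),('roofBL',103,43,.151),('roofBR',565,118,.151),('barInL',52,393,.055),('barInR',478,465,.055),('barFrontL',52,418,.055),('toteFL',95,322,.08),('toteFR',255,350,.08),('toteBL',118,140,.08),('toteBR',280,162,.08)]:print(n,sh(f(u,v,z)))
E
```

```text
mat ((0.5024610161781311, 0.2715781331062317), (0.09754762053489685, 0.26743850111961365), 82.46007537841797)
[[0.363498   0.24077228]
 [0.62862414 0.2056798 ]
 [0.64142406 0.302384  ]
 [0.3762979  0.33747646]]
yel 194 ((0.45308953523635864, 0.27868205308914185), (0.04171366989612579, 0.11964454501867294), 82.69219970703125) [0.4507663  0.27944428]
org 149 ((0.44919058680534363, 0.2730434834957123), (0.02347528003156185, 0.09830273687839508), 82.95106506347656) [0.44988692 0.2724426 ]
steel 75
[ 0.9938297  -0.11091655  0.5568366   0.26186368] -6.3681536
tip end [0.6009899  0.25693595]
w 0.30022181852812396
shelf o [ 0.59492401 -0.12533049  0.02      ] yaw -7.339582561207051
roofFL [0.0583 0.1507]
roofFR [ 0.0567 -0.1479]
roofBL [0.2504 0.1487]
roofBR [ 0.2494 -0.1511]
barInL [0.0395 0.1446]
barInR [ 0.0384 -0.1418]
barFrontL [0.0226 0.1418]
toteFL [0.0856 0.1241]
toteFR [0.0844 0.0172]
toteBL [0.214  0.1289]
toteBR [0.2168 0.0192]
```

Call:
move_arm(increments=[4, 0, 0, 0, 0.087, 0.068, 0.087, 8, 0, 0, 0, 0.175, 0.136, 0.087, 15.76, 0, 0, 0, 0.35, 0.272, 0.087, 15.76, 0, 0, 0, 0.35, 0.272, 0.087, 15.76, 0, 0, 0, 0.35, 0.272, 0.087, 15.76, 0, 0, 0, 0.35, 0.272, 0.087, 15.76, 0, 0, 0, 0.35, 0.272, 0.087, 15.76, 0, 0, 0, 0.35, 0.272, 0.087, 15.76, 0, 0, 0, 0.35, 0.272, 0.087, 15.76, 0, 0, 0, 0.35, 0.272, 0.087, 15.76, 0, 0, 0, 0.35, 0.272, 0.087, 15.76, 0, 0, 0, 0.35, 0.272, 0.087])

```text
time_s: 1.15
tcp_pos: [0.3652, -0.1257, 0.2308]
ee_rot: [[0.002, -0.18, 0.984], [0.001, 0.984, 0.18], [-1.0, 0.001, 0.002]]
wrist_force: [-0.1, -0.1, 0.4]
gripper_width: 1.003
```

Call:
move_arm(increments=[4, 0, 0, 0.018, 0.096, 0.031, 0.087, 8, 0, 0, 0.035, 0.193, 0.062, 0.087, 16, 0, 0, 0.07, 0.386, 0.125, 0.087, 16, 0, 0, 0.07, 0.386, 0.125, 0.087, 16, 0, 0, 0.07, 0.386, 0.125, 0.087, 16, 0, 0, 0.07, 0.386, 0.125, 0.087, 16, 0, 0, 0.07, 0.386, 0.125, 0.087, 16, 0, 0, 0.07, 0.386, 0.125, 0.087, 16, 0, 0, 0.07, 0.386, 0.125, 0.087, 16, 0, 0, 0.07, 0.386, 0.125, 0.087, 16, 0, 0, 0.07, 0.386, 0.125, 0.087, 16, 0, 0, 0.07, 0.386, 0.125, 0.087])

```text
time_s: 2.15
tcp_pos: [0.4206, 0.2738, 0.1592]
ee_rot: [[-0.001, 0.102, 0.995], [-0.002, 0.995, -0.102], [-1.0, -0.002, -0.001]]
wrist_force: [-0.1, -0.7, 0.4]
gripper_width: 0.999
```

```bash
python3 - <<'E'
from h import *
s=r.sense();im=r.capture('wrist');np.save('pics/w1.npy',im);np.save('pics/w1s.npy',s,allow_pickle=True)
cv2.imwrite('pics/w1.png',cv2.resize(im[:,:,::-1],(800,600)))
print(s['tcp_pos'],s['ee_rot'],s['wrist_force'],s['time_s'])
C=cam('wrist',s)
for P in[(.450,.2725,.033),(.601,.257,.033),(.453,.2785,.003)]:print(proj(C,P)*1.5625)
E
```

```text
[0.42063476 0.27383627 0.1592427 ] [[-0.00149947  0.10225998  0.99475658]
 [-0.0018072   0.99475579 -0.10226263]
 [-0.99999724 -0.00195106 -0.00130681]] [-0.11751775 -0.66550407  0.44059717] 2.15
[404.59127639 338.62587206]
[404.1979797  525.04330274]
[412.79219208 328.0444336 ]
```

View pics/w1.png

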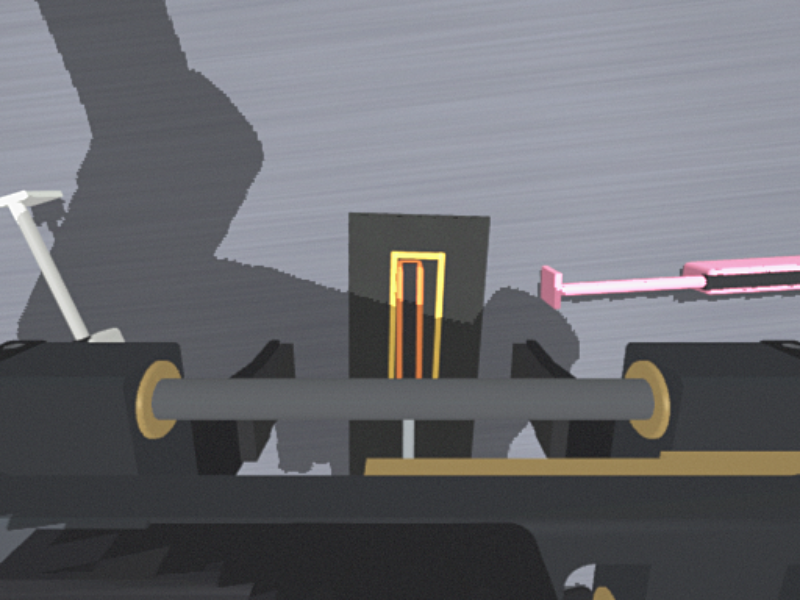

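```bash
python3 - <<'E'
from h import *
im=np.load('pics/w1.npy')
cv2.imwrite('pics/w1c.png',cv2.resize(im[150:300,220:290,::-1],None,fx=4*2,fy=4,interpolation=cv2.INTER_NEAREST))
s=np.load('pics/w1s.npy',allow_pickle=True).item();C=cam('wrist',s)
H,S,V=cv2.split(cv2.cvtColor(im,cv2.COLOR_RGB2HSV))
org=(H<16)&(S>150)&(V>90); steel=(S<40)&(V>120)
for v in range(164,244,6):
    u=np.nonzero(org[v,240:285])[0]+240
    if len(u):print(v,u.min(),u.max(),onz(C,(u.min()-.5,v),.033)[:2],onz(C,(u.max()+.5,v),.033)[:2])
for v in range(270,293,4):
    u=np.nonzero(steel[v,250:275])[0]+250
    if len(u):print('st',v,u.min(),u.max(),onz(C,(u.mean(),v),.033)[:2])
E
```

```text
170 254 269 [0.39938956 0.27203269] [0.40103926 0.28822519]
176 257 270 [0.40588134 0.27443283] [0.40733255 0.28868025]
182 257 270 [0.41213326 0.27378958] [0.4135923  0.28811709]
188 253 270 [0.41803668 0.26902207] [0.4199228  0.28754756]
194 254 270 [0.4245342  0.26937586] [0.42632524 0.28697156]
200 254 269 [0.431      0.26869267] [0.43269494 0.28534808]
206 254 270 [0.43754014 0.26800163] [0.43935093 0.28579969]
212 254 269 [0.4441559  0.26730259] [0.44586963 0.28415066]
218 254 269 [0.4508486  0.26659543] [0.45257189 0.28354151]
224 254 269 [0.4576196  0.26587999] [0.45935255 0.28292523]
230 254 269 [0.46447027 0.26515614] [0.46621299 0.2823017 ]
236 254 269 [0.47140203 0.26442371] [0.47315464 0.28167079]
st 270 258 264 [0.51313446 0.26846939]
st 274 258 264 [0.51813493 0.26797569]
st 278 258 264 [0.52317657 0.26747792]
st 282 258 264 [0.52825988 0.26697604]
st 286 258 264 [0.53338538 0.26647   ]
st 290 258 264 [0.53855361 0.26595973]
```

View pics/w1c.png

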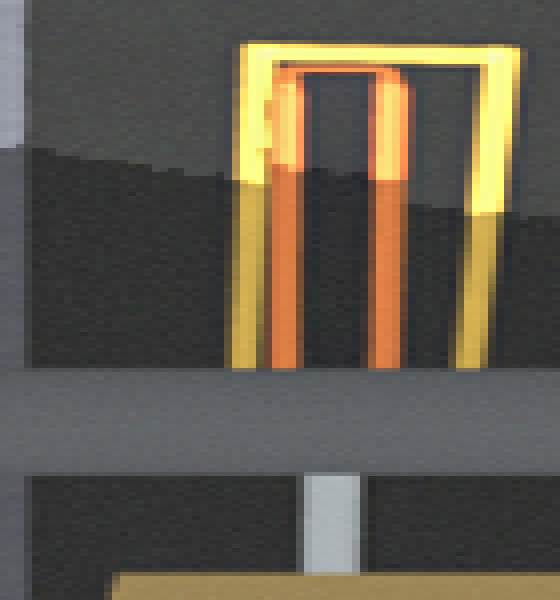

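Call:
move_arm(increments=[0, 0, 0, 0.03, 0.0035, 0.0272, 0.087, 0, 0, 0, 0.06, 0.0035, 0.0272, 0.087, 0, 0, 0, 0.09, 0.0035, 0.0272, 0.087, 0, 0, 0, 0.115, 0.0035, 0.0272, 0.087, 0, 0, 0, 0.13, 0.0035, 0.0272, 0.087, 0, 0, 0, 0.14, 0.0035, 0.0272, 0.087, 0, 0, 0, 0.14, 0.0035, 0.0272, 0.087, 0, 0, 0, 0.14, 0.0035, 0.0272, 0.087])

```text
time_s: 2.87
tcp_pos: [0.4483, 0.2724, 0.0211]
ee_rot: [[0.0, 0.105, 0.994], [0.0, 0.994, -0.105], [-1.0, 0.0, 0.0]]
wrist_force: [0.2, 0.5, 0.9]
gripper_width: 0.998
```

Call:
move_arm(increments=[0, 0, 0, 0.004, 0.002, 0, 0.087, 0, 0, 0, 0.0072, 0.002, 0, 0.087, 0, 0, 0, 0.0072, 0.002, 0, 0.06, 0, 0, 0, 0.0072, 0.002, 0, 0.04, 0, 0, 0, 0.0072, 0.002, 0, 0.03, 0, 0, 0, 0.0072, 0.002, 0, 0.02, 0, 0, 0, 0.0072, 0.002, 0, 0, 0, 0, 0, 0.0072, 0.002, 0, 0, 0, 0, 0, 0.0072, 0.002, 0, 0, 0, 0, 0, 0.0072, 0.002, 0, 0, 0, 0, 0, 0.0072, 0.002, 0, 0, 0, 0, 0, 0.0072, 0.002, 0, 0])

```text
time_s: 3.87
tcp_pos: [0.4481, 0.2751, 0.0133]
ee_rot: [[-0.0, 0.104, 0.995], [-0.0, 0.995, -0.104], [-1.0, -0.0, -0.0]]
wrist_force: [-0.4, 0.8, -0.2]
gripper_width: 0.325
```

Call:
move_arm(increments=[0, 0, 0, 0, 0, 0, 0, 0, 0, 0, 0, 0, 0, 0, 0, 0, 0, 0, 0, 0, 0, 0, 0, 0, 0, 0, 0, 0, 0, 0, 0, 0, 0, 0, 0, 0, 0, 0, 0, 0, 0, 0])

```text
time_s: 4.37
tcp_pos: [0.4481, 0.2751, 0.0133]
ee_rot: [[-0.0, 0.104, 0.995], [0.0, 0.995, -0.104], [-1.0, 0.0, -0.0]]
wrist_force: [0.7, -0.5, -0.4]
gripper_width: 0.203
```

```bash
python3 - <<'E'
from h import *
s=r.sense();print(s['gripper_width']*87,s['tcp_pos'],s['wrist_force'])
im=np.load('pics/w1.npy');s=np.load('pics/w1s.npy',allow_pickle=True).item();C=cam('wrist',s)
H,S,V=cv2.split(cv2.cvtColor(im,cv2.COLOR_RGB2HSV))
yel=(H>=18)&(H<35)&(S>90)&(V>110)
for v in(195,205,215,225,235):
    u=np.nonzero(yel[v,244:290])[0]+244;a=onz(C,(u.min()-.5,v),.003)[:2];b=onz(C,(u.max()+.5,v),.003)[:2];print(u.min(),u.max(),a,b,(a+b)/2)
a=onz(C,(220+240/8-.5,150+44/4-.5),.003);b=onz(C,(220+520/8-.5,150+44/4-.5),.003);m=(a+b)/2;print('rear',a,b,m+.058*np.array([.9914,-.1305,0]))
print('rear top handle',onz(C,(262,150+72/4-.5),.033))
E
```

```text
17.64880982993705 [0.44814918 0.27514292 0.01332125] [ 0.71221628 -0.45685135 -0.39488449]
250 282 [0.43324047 0.26337597] [0.43709382 0.30123292] [0.43516715 0.28230444]
249 282 [0.4451197 0.2609056] [0.44912629 0.30028332] [0.447123   0.28059446]
249 281 [0.45734757 0.25955698] [0.46127238 0.29814615] [0.45930997 0.27885156]
249 280 [0.46981409 0.25818204] [0.47365557 0.29596726] [0.47173483 0.27707465]
249 280 [0.4825263 0.25678  ] [0.48640406 0.2949377 ] [0.48446518 0.27585885]
rear [0.39354141 0.26771766 0.003     ] [0.39750387 0.3065966  0.003     ] [0.45302384 0.27958813 0.003     ]
rear top handle [0.39770705 0.28088283 0.033     ]
```

Call:
move_arm(increments=[0, 0, 0, -0.01, 0, 0, 0, 0, 0, 0, -0.03, 0, 0, 0, 0, 0, 0, -0.06, 0, 0, 0, 0, 0, 0, -0.09, -0.01, 0, 0, 0, 0, 0, -0.107, -0.03, 0.004, 0, 0.3, 0, 0, -0.107, -0.06, 0.008, 0, 0.6, 0, 0, -0.107, -0.09, 0.012, 0, 0.9, 0, 0, -0.107, -0.125, 0.016, 0, 1.3, 0, 0, -0.107, -0.16, 0.02, 0, 1.3, 0, 0, -0.107, -0.195, 0.025, 0, 1.3, 0, 0, -0.107, -0.23, 0.03, 0, 1.3, 0, 0, -0.107, -0.26, 0.035, 0])

```text
time_s: 5.37
tcp_pos: [0.4549, 0.0108, 0.121]
ee_rot: [[-0.0, 0.127, 0.992], [0.0, 0.992, -0.127], [-1.0, 0.0, -0.0]]
wrist_force: [0.3, -0.6, -1.8]
gripper_width: 0.207
```

Call:
move_arm(increments=[0, 0, 0, 0, -0.025, 0.004, 0, 0, 0, 0, 0, -0.04, 0.0078, 0, 0, 0, 0, 0, -0.045, 0.0078, 0, 0, 0, 0, 0, -0.045, 0.0078, 0, 0, 0, 0, 0, -0.045, 0.0078, 0])

```text
time_s: 5.78
tcp_pos: [0.4577, -0.0326, 0.1206]
ee_rot: [[0.0, 0.127, 0.992], [0.0, 0.992, -0.127], [-1.0, 0.0, 0.0]]
wrist_force: [-0.2, 0.0, -2.4]
gripper_width: 0.206
```

```bash
python3 - <<'E'
from h import *
s=r.sense();im=r.capture('wrist');np.save('pics/w2.npy',im);np.save('pics/w2s.npy',s,allow_pickle=True)
cv2.imwrite('pics/w2.png',cv2.resize(im[:,:,::-1],(800,600)))
t=r.capture('top');np.save('pics/t2.npy',t);cv2.imwrite('pics/t2.png',cv2.resize(t[90:230,240:390,::-1],None,fx=4,fy=4,interpolation=cv2.INTER_NEAREST))
print(s['tcp_pos'],s['ee_rot'],s['wrist_force'],s['time_s'])
E
```

```text
[ 0.45767842 -0.03259256  0.12058076] [[ 1.21003611e-04  1.27349192e-01  9.91857938e-01]
 [ 2.22342736e-04  9.91857917e-01 -1.27349217e-01]
 [-9.99999968e-01  2.35942122e-04  9.17032221e-05]] [-0.24903563  0.015283   -2.38831759] 5.7833
```

View pics/w2.png

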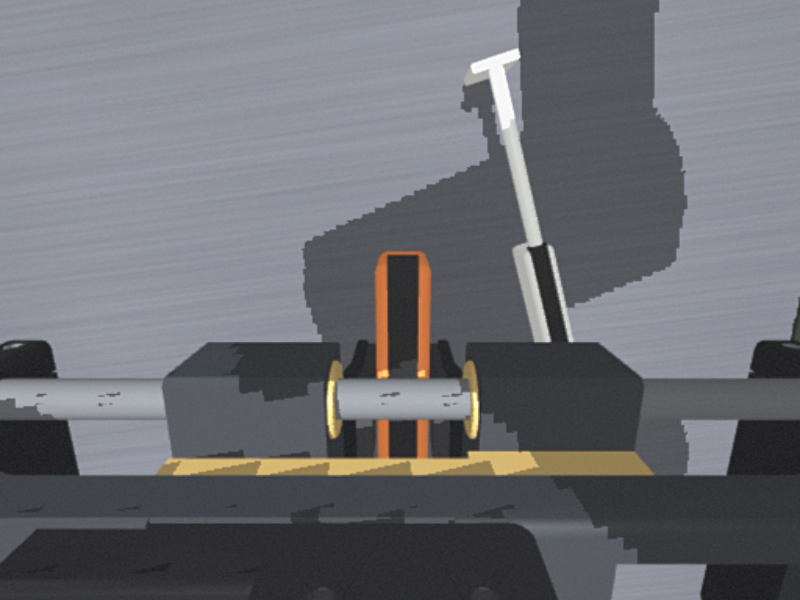

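View pics/t2.png

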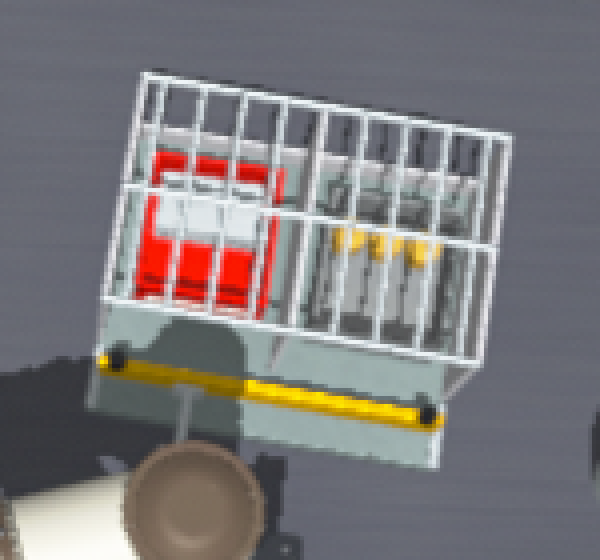

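```bash
python3 - <<'E'
from h import *
C=cam('top');f=lambda u,v,z:onz(C,(u/4+240-.5,v/4+90-.5),z)
b=f(186,387,.140);print('blade top',b,'expected',(.6065,-.0517))
ex=np.array([.9918,-.1277]);ey=np.array([.1277,.9918])
A,B=f(88,407,.02),f(440,467,.02);o=(A+B)/2;print('o',o,np.linalg.norm(A-B),np.degrees(np.arctan2(-(A-B)[0],(A-B)[1])))
def sh(p):return np.round([(p[:2]-o[:2])@ex,(p[:2]-o[:2])@ey],4)
print('blade sh',sh(b))
for n,u,v,z in[('lipL',135,298,.08),('lipR',262,320,.08),('toteBL',153,150,.08),('toteBR',286,170,.08),('barinL',98,352,.055),('barinR',442,410,.055)]:print(n,f(u,v,z),sh(f(u,v,z)))
im=r.capture('scene');np.save('pics/s2.npy',im);cv2.imwrite('pics/s2.png',cv2.resize(im[165:290,145:275,::-1],None,fx=4,fy=4,interpolation=cv2.INTER_CUBIC))
Cs=cam('scene')
def q(x,y,z):
    p=o[:2]+x*ex+y*ey;return (proj(Cs,(p[0],p[1],z))-[145,165]+.5)*4
print('pred scene lip L,R',q(.085,.126,.08),q(.085,.016,.08),'roof FL,BR,BL',q(.057,.15,.151),q(.25,-.15,.151),q(.25,.15,.151),'bar in',q(.039,.145,.055),q(.039,-.145,.055),'blade',(proj(Cs,(.6065,-.0517,.14))-[145,165]+.5)*4)
E
```

```text
blade top [ 0.60872879 -0.0503374   0.14      ] expected (0.6065, -0.0517)
o [ 0.59683077 -0.12528636  0.02      ] 0.30117282519617367 -7.581152141063134
blade sh [0.0022 0.0759]
lipL [ 0.69698806 -0.01065089  0.08      ] [0.0847 0.1265]
lipR [ 0.6824249  -0.11578448  0.08      ] [0.0837 0.0204]
toteBL [ 0.82704233 -0.02188246  0.08      ] [0.2151 0.132 ]
toteBR [ 0.81381413 -0.13398286  0.08      ] [0.2163 0.0191]
barinL [0.6561911  0.01782771 0.055     ] [0.0406 0.1495]
barinR [ 0.61821365 -0.26892288  0.055     ] [ 0.0395 -0.1397]
pred scene lip L,R [402.09846391 217.43715036] [286.29783907 185.6960348 ] roof FL,BR,BL [437.13355092 153.41186453] [ 19.12818769 242.477372  ] [360.61063807 340.92915184] bar in [438.97374939 197.78566556] [146.43873505 118.51087693] blade [376.78055916  89.79831495]
```

View pics/s2.png

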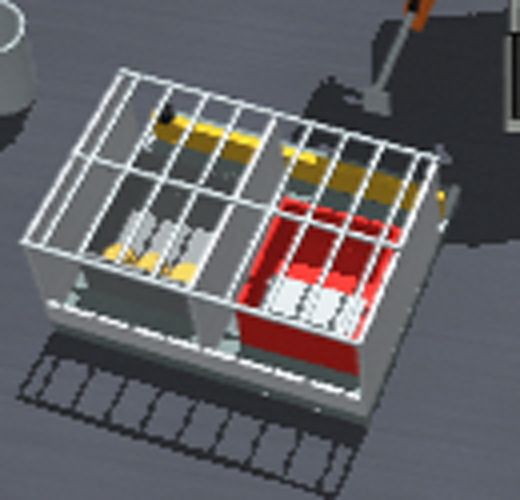

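```bash
python3 - <<'E'
from h import *
t=np.load('pics/top0.npy');s=np.load('pics/s2.npy')
a=cv2.resize(t[120:178,268:318,::-1],None,fx=8,fy=8,interpolation=cv2.INTER_NEAREST)
b=cv2.resize(s[205:265,200:250,::-1],None,fx=8,fy=8,interpolation=cv2.INTER_NEAREST)
h=max(a.shape[0],b.shape[0]);c=np.zeros((h,800,3),np.uint8);c[:a.shape[0],:400]=a;c[:b.shape[0],400:]=b
cv2.imwrite('pics/lip.png',c)
E
```

```text
(no output)
```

View pics/lip.png

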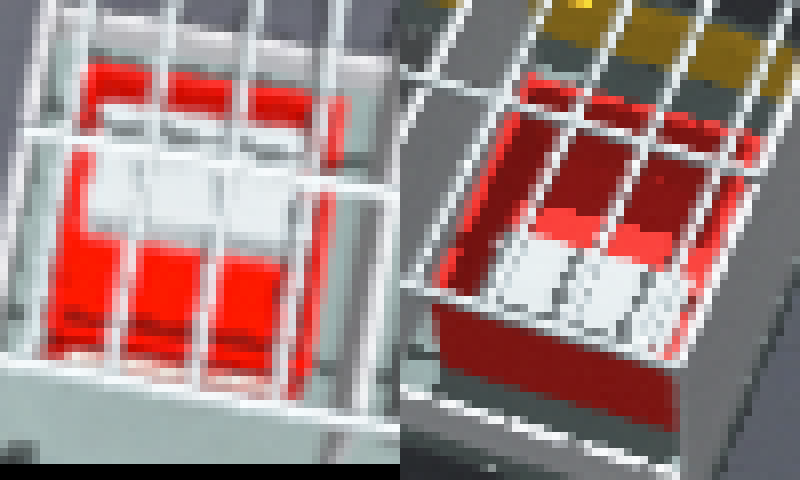

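```bash
python3 - <<'E'
from h import *
Cs=cam('scene');C=cam('top');o=np.array([.5968,-.1250]);ex=np.array([.9918,-.1277]);ey=np.array([.1277,.9918])
def sh(p):return np.round([(p[:2]-o)@ex,(p[:2]-o)@ey],4)
g=lambda u,v,z:sh(onz(Cs,(200+(u-400)/8-.5,205+v/8-.5),z))
print('scene lip outer R,L',g(525,75,.08),g(765,133,.08),'back top',g(440,300,.08),g(690,360,.08),'back bottom',g(440,368,.02),g(678,430,.02))
f=lambda u,v,z:sh(onz(C,(268+u/8-.5,120+v/8-.5),z))
print('top: dark strip z.024',f(70,318,.024),f(230,348,.024),'lip?',f(70,330,.08),f(225,362,.08),'bottom front z.02',f(60,358,.02),f(285,398,.02),'back top',f(85,62,.08),f(345,97,.08))
# same with scene shelf refs
print('roof ref scene',sh(onz(Cs,(145+437/4-.5,165+157/4-.5),.151)),sh(onz(Cs,(145+362/4-.5,165+343/4-.5),.151)),sh(onz(Cs,(145+20/4-.5,165+241/4-.5),.151)))
E
```

```text
scene lip outer R,L [0.098  0.0172] [0.094  0.1292] back top [0.2171 0.0252] [0.2116 0.1364] back bottom [0.2184 0.0193] [0.2149 0.1295]
top: dark strip z.024 [0.1198 0.1186] [0.1181 0.0487] lip? [0.0975 0.1182] [0.0946 0.0529] bottom front z.02 [0.1026 0.12  ] [0.1012 0.0219] back top [0.2145 0.1303] [0.2175 0.0202]
roof ref scene [0.0607 0.1508] [0.2515 0.1514] [ 0.2485 -0.1502]
```

Call:
move_arm(increments=[0, 0, 0, 0.007, 0, 0.008, 0, 0, 0, 0, 0.0126, 0, 0.02, 0, 0, 0, 0, 0.0126, 0, 0.038, 0, 0, 0, 0, 0.0126, 0, 0.056, 0, 0, 0, 0, 0.0126, 0, 0.074, 0, 0, 0, 0, 0.0126, 0, 0.092, 0, 0, 0, 0, 0.0126, 0, 0.108, 0, 0, 0, 0, 0.0126, 0, 0.12, 0, 0, 0, 0, 0.0126, 0, 0.125, 0, 0, 0, 0, 0.0126, 0, 0.125, 0, 0, 0, 0, 0.0126, 0, 0.125, 0])

```text
time_s: 6.85
tcp_pos: [0.5813, -0.0483, 0.1069]
ee_rot: [[-0.002, 0.127, 0.992], [-0.0, 0.992, -0.127], [-1.0, -0.0, -0.002]]
wrist_force: [-1.0, 0.0, -2.3]
gripper_width: 0.204
```

```bash
python3 - <<'E'
from h import *
s=r.sense();print(s['tcp_pos'],s['wrist_force'],s['time_s'])
t=r.capture('top');c=r.capture('scene');np.save('pics/t3.npy',t);np.save('pics/s3.npy',c)
a=cv2.resize(t[110:185,255:330,::-1],(400,400),interpolation=cv2.INTER_CUBIC)
b=cv2.resize(c[185:265,185:265,::-1],(400,400),interpolation=cv2.INTER_CUBIC)
cv2.imwrite('pics/v3.png',np.hstack([a,b]))
E
```

```text
[ 0.5813012  -0.04828438  0.10691798] [-1.04682518  0.00866811 -2.26997646] 6.85
```

View pics/v3.png

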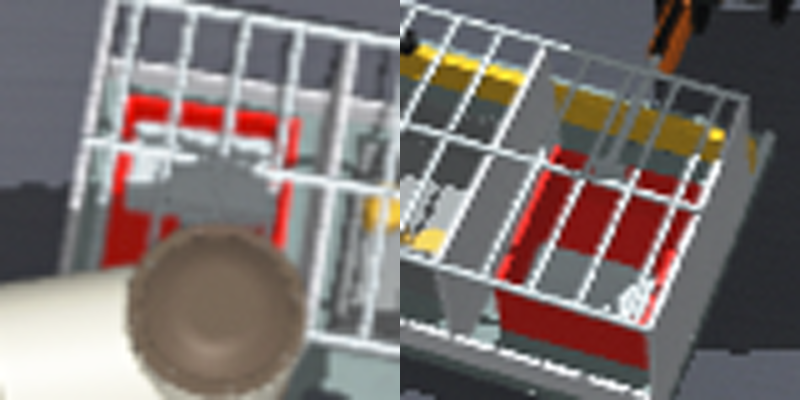

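```bash
python3 - <<'E'
from h import *
Cs=cam('scene');p=np.array([.5813,-.0483]);ex=np.array([.9918,-.1277]);ey=np.array([.1277,.9918])
for z in(.0966,.1266):
    for w in(-.012,.012):
        q=p+.15*ex+w*ey;print(z,w,(proj(Cs,(*q,z))-[185,185]+.5)*5+[400,0])
c=np.load('pics/s3.npy');cv2.imwrite('pics/v3b.png',cv2.resize(c[200:240,205:255,::-1],None,fx=14,fy=14,interpolation=cv2.INTER_NEAREST))
E
```

```text
0.0966 -0.012 [597.21869141 180.42054151]
0.0966 0.012 [629.52293299 189.37776609]
0.1266 -0.012 [594.46738751 156.52799217]
0.1266 0.012 [627.28891834 165.56437349]
```

View pics/v3b.png

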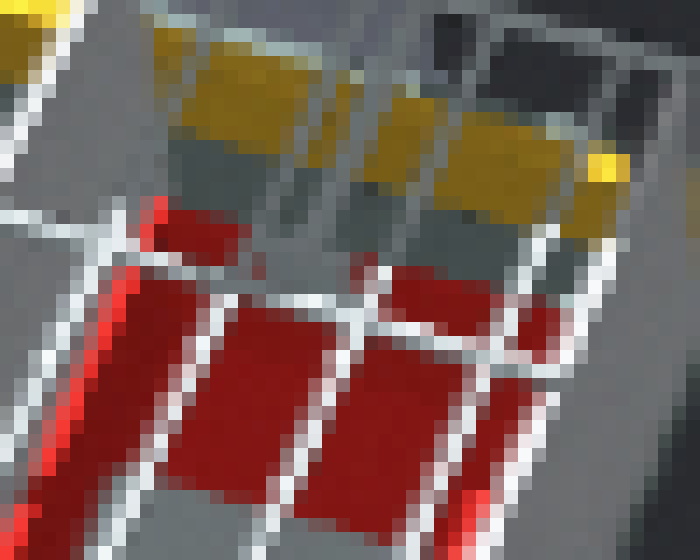

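Call:
move_arm(increments=[0, 0, 0, 0.006, 0, 0, 0, 0, 0, 0, 0.012, 0, 0, 0, 0, 0, 0, 0.018, 0, 0, 0, 0, 0, 0, 0.024, 0, 0, 0, 0, 0, 0, 0.03, 0, 0, 0, 0, 0, 0, 0.034, 0, 0, 0, 0, 0, 0, 0.034, 0, 0, 0, 0, 0, 0, 0.034, 0, 0, 0])

```text
time_s: 7.62
tcp_pos: [0.5818, -0.0487, 0.0734]
ee_rot: [[-0.001, 0.127, 0.992], [-0.0, 0.992, -0.127], [-1.0, -0.0, -0.001]]
wrist_force: [-0.2, -0.3, -1.7]
gripper_width: 0.202
```

Call:
move_arm(increments=[0, 0, 0, 0, 0, -0.002, 0, 0, 0, 0, 0, 0, -0.005, 0, 0, 0, 0, 0, 0, -0.008, 0, 0, 0, 0, 0, 0, -0.011, 0, 0, 0, 0, 0, 0, -0.014, 0, 0, 0, 0, 0, 0, -0.016, 0, 0, 0, 0, 0, 0, -0.018, 0, 0, 0, 0, 0, 0, -0.02, 0, 0, 0, 0, 0, 0, -0.022, 0, 0, 0, 0, 0, 0, -0.024, 0, 0, 0, 0, 0, 0, -0.026, 0, 0, 0, 0, 0, 0, -0.028, 0])

```text
time_s: 8.62
tcp_pos: [0.5555, -0.0449, 0.0741]
ee_rot: [[0.003, 0.126, 0.992], [0.0, 0.992, -0.126], [-1.0, 0.001, 0.003]]
wrist_force: [3.8, -0.2, -3.8]
gripper_width: 0.207
```

Call:
move_arm(increments=[0, 0, 0, 0, 0, -0.003, 0, 0, 0, 0, 0, 0, -0.006, 0, 0, 0, 0, 0, 0, -0.009, 0, 0, 0, 0, 0, 0, -0.012, 0, 0, 0, 0, 0, 0, -0.015, 0, 0, 0, 0, 0, 0, -0.018, 0, 0, 0, 0, 0, 0, -0.021, 0, 0, 0, 0, 0, 0, -0.024, 0, 0, 0, 0, 0, 0, -0.027, 0, 0, 0, 0, 0, 0, -0.03, 0, 0, 0, 0, 0, 0, -0.033, 0, 0, 0, 0, 0, 0, -0.036, 0])

```text
time_s: 9.62
tcp_pos: [0.5183, -0.0404, 0.0739]
ee_rot: [[0.001, 0.127, 0.992], [0.0, 0.992, -0.127], [-1.0, 0.0, 0.001]]
wrist_force: [4.6, -0.9, -2.3]
gripper_width: 0.206
```

```bash
python3 - <<'E'
from h import *
s=r.sense();print(s['tcp_pos'],s['wrist_force'],s['time_s'])
t=r.capture('top');c=r.capture('scene');np.save('pics/t4.npy',t);np.save('pics/s4.npy',c)
a=cv2.resize(t[110:185,255:330,::-1],(400,400),interpolation=cv2.INTER_CUBIC)
b=cv2.resize(c[185:265,185:265,::-1],(400,400),interpolation=cv2.INTER_CUBIC)
cv2.imwrite('pics/v4.png',np.hstack([a,b]))
E
```

```text
[ 0.51830389 -0.04041569  0.07388051] [ 4.58587484 -0.9468019  -2.26731473] 9.6167
```

View pics/v4.png

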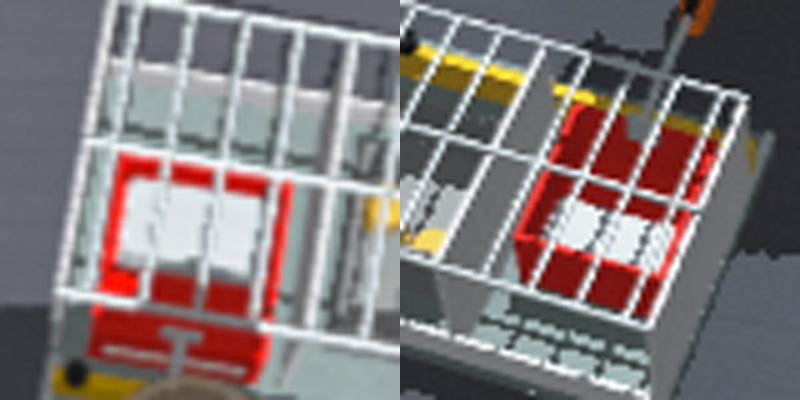

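Call:
move_arm(increments=[0, 0, 0, 0, 0, -0.001, 0, 0, 0, 0, 0, 0, -0.002, 0, 0, 0, 0, 0, 0, -0.003, 0, 0, 0, 0, 0, 0, -0.004, 0, 0, 0, 0, 0, 0, -0.005, 0, 0, 0, 0, 0, 0, -0.006, 0, 0, 0, 0, 0, 0, -0.007, 0, 0, 0, 0, 0, 0, -0.008, 0, 0, 0, 0, 0, 0, -0.009, 0, 0, 0, 0, 0, 0, -0.01, 0])

```text
time_s: 10.55
tcp_pos: [0.5088, -0.0392, 0.0738]
ee_rot: [[0.001, 0.127, 0.992], [0.0, 0.992, -0.127], [-1.0, 0.0, 0.001]]
wrist_force: [4.2, -0.9, -2.5]
gripper_width: 0.202
```

Call:
move_arm(increments=[0, 0, 0, 0, 0, -0.001, 0, 0, 0, 0, 0, 0, -0.002, 0, 0, 0, 0, 0, 0, -0.003, 0, 0, 0, 0, 0, 0, -0.004, 0])

```text
time_s: 10.88
tcp_pos: [0.5048, -0.0387, 0.0738]
ee_rot: [[0.001, 0.127, 0.992], [0.0, 0.992, -0.127], [-1.0, 0.0, 0.001]]
wrist_force: [5.5, -1.4, -3.2]
gripper_width: 0.206
```

Call:
move_arm(increments=[0, 0, 0, 0, 0, -0.0005, 0, 0, 0, 0, 0, 0, -0.001, 0, 0, 0, 0, 0, 0, -0.0015, 0, 0, 0, 0, 0, 0, -0.002, 0])

```text
time_s: 11.22
tcp_pos: [0.5028, -0.0384, 0.0738]
ee_rot: [[0.001, 0.127, 0.992], [0.0, 0.992, -0.127], [-1.0, 0.0, 0.001]]
wrist_force: [5.4, -0.9, -2.8]
gripper_width: 0.199
```

Call:
move_arm(increments=[0, 0, 0, 0, 0, -0.0005, 0, 0, 0, 0, 0, 0, -0.001, 0, 0, 0, 0, 0, 0, -0.0015, 0, 0, 0, 0, 0, 0, -0.002, 0])

```text
time_s: 11.55
tcp_pos: [0.5008, -0.0382, 0.0738]
ee_rot: [[0.001, 0.127, 0.992], [0.0, 0.992, -0.127], [-1.0, 0.0, 0.001]]
wrist_force: [4.6, -1.1, -2.3]
gripper_width: 0.21
```

Call:
move_arm(increments=[0, 0, 0, 0, 0, -0.0005, 0, 0, 0, 0, 0, 0, -0.001, 0, 0, 0, 0, 0, 0, -0.0015, 0, 0, 0, 0, 0, 0, -0.002, 0])

```text
time_s: 11.88
tcp_pos: [0.5002, -0.0377, 0.0741]
ee_rot: [[0.004, 0.127, 0.992], [0.0, 0.992, -0.127], [-1.0, 0.001, 0.004]]
wrist_force: [8.4, -1.9, -3.0]
gripper_width: 0.207
```

Call:
move_arm(increments=[0, 0, 0, 0, 0, -0.0003, 0, 0, 0, 0, 0, 0, -0.0005, 0, 0, 0, 0, 0, 0, -0.0005, 0, 0, 0, 0, 0, 0, -0.0005, 0])

```text
time_s: 12.22
tcp_pos: [0.5003, -0.0377, 0.0742]
ee_rot: [[0.005, 0.127, 0.992], [0.0, 0.992, -0.127], [-1.0, 0.001, 0.004]]
wrist_force: [9.2, -0.6, -4.9]
gripper_width: 0.204
```

Call:
move_arm(increments=[0, 0, 0, 0, 0, -0.0003, 0, 0, 0, 0, 0, 0, -0.0004, 0, 0, 0, 0, 0, 0, -0.0004, 0, 0, 0, 0, 0, 0, -0.0004, 0, 0, 0, 0, 0, 0, -0.0004, 0, 0, 0, 0, 0, 0, -0.0004, 0])

```text
time_s: 12.72
tcp_pos: [0.5003, -0.0375, 0.0743]
ee_rot: [[0.005, 0.127, 0.992], [0.001, 0.992, -0.127], [-1.0, 0.001, 0.005]]
wrist_force: [10.0, -2.0, -4.7]
gripper_width: 0.2
```

Call:
move_arm(increments=[0, 0, 0, 0, 0, -0.0002, 0, 0, 0, 0, 0, 0, -0.0002, 0, 0, 0, 0, 0, 0, -0.0002, 0, 0, 0, 0, 0, 0, -0.0002, 0, 0, 0, 0, 0, 0, -0.0002, 0, 0, 0, 0, 0, 0, -0.0002, 0, 0, 0, 0, 0, 0, -0.0002, 0, 0, 0, 0, 0, 0, -0.0002, 0, 0, 0, 0, 0, 0, -0.0002, 0, 0, 0, 0, 0, 0, -0.0002, 0, 0, 0, 0, 0, 0, -0.0002, 0, 0, 0, 0, 0, 0, -0.0002, 0])

```text
time_s: 13.72
tcp_pos: [0.5002, -0.0375, 0.0744]
ee_rot: [[0.006, 0.127, 0.992], [0.001, 0.992, -0.127], [-1.0, 0.001, 0.006]]
wrist_force: [10.3, -1.9, -4.8]
gripper_width: 0.205
```

```bash
python3 - <<'E'
from h import *
s=r.sense();print(s['tcp_pos'],s['wrist_force'],s['time_s'])
t=r.capture('top');c=r.capture('scene');np.save('pics/t5.npy',t);np.save('pics/s5.npy',c)
a=cv2.resize(t[130:190,260:320,::-1],(400,400),interpolation=cv2.INTER_CUBIC)
b=cv2.resize(c[190:240,205:255,::-1],(400,400),interpolation=cv2.INTER_CUBIC)
cv2.imwrite('pics/v5.png',np.hstack([a,b]))
E
```

```text
[ 0.50024552 -0.03750132  0.07439633] [10.27003127 -1.90229592 -4.8072653 ] 13.7167
```

View pics/v5.png

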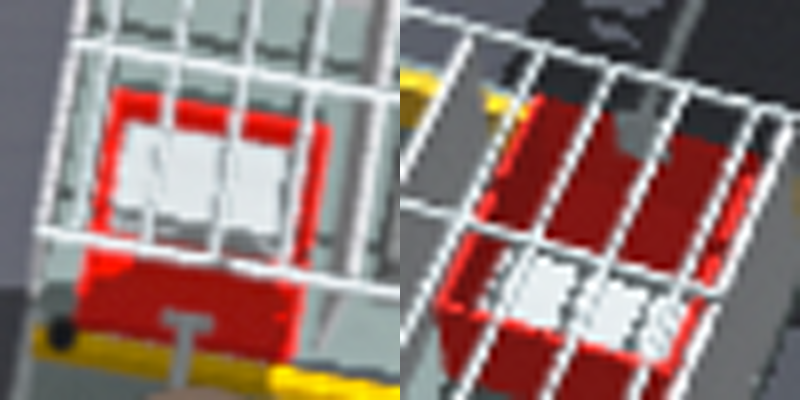

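Call:
move_arm(increments=[0, 0, 0, 0, 0, 0.002, 0, 0, 0, 0, 0, 0, 0.004, 0, 0, 0, 0, 0, 0, 0.007, 0, 0, 0, 0, 0, 0, 0.01, 0, 0, 0, 0, 0, 0, 0.01, 0, 0, 0, 0, 0, 0, 0.01, 0])

```text
time_s: 14.32
tcp_pos: [0.5065, -0.0393, 0.0733]
ee_rot: [[-0.002, 0.127, 0.992], [-0.0, 0.992, -0.127], [-1.0, -0.001, -0.002]]
wrist_force: [0.5, 0.4, -1.9]
gripper_width: 0.204
```

Free of the lip. Lift and retract.

Call:
move_arm(increments=[0, 0, 0, -0.006, 0, 0, 0, 0, 0, 0, -0.014, 0, 0, 0, 0, 0, 0, -0.022, 0, 0, 0, 0, 0, 0, -0.03, 0, 0, 0, 0, 0, 0, -0.036, 0, 0, 0, 0, 0, 0, -0.036, 0, -0.005, 0, 0, 0, 0, -0.036, 0, -0.015, 0, 0, 0, 0, -0.036, 0, -0.03, 0, 0, 0, 0, -0.04, 0, -0.045, 0, 0, 0, 0, -0.045, 0, -0.056, 0, 0, 0, 0, -0.05, 0, -0.06, 0, 0, 0, 0, -0.05, 0, -0.06, 0])

```text
time_s: 15.32
tcp_pos: [0.4474, -0.0313, 0.1249]
ee_rot: [[0.002, 0.126, 0.992], [0.0, 0.992, -0.126], [-1.0, 0.001, 0.002]]
wrist_force: [-0.0, 0.0, -2.1]
gripper_width: 0.209
```

Call:
move_arm(increments=[0, 0, 0, 0, 0.01, -0.001, 0, 0, 0, 0, 0, 0.035, -0.004, 0, 0, 0, 0, 0, 0.07, -0.008, 0, 0, 0, 0, 0, 0.105, -0.011, 0, 0.2, 0, 0, 0, 0.14, -0.015, 0, 0.2, 0, 0, 0, 0.175, -0.019, 0, 0.2, 0, 0, 0, 0.21, -0.023, 0, 0.2, 0, 0, 0, 0.245, -0.026, 0, 0.2, 0, 0, 0.01, 0.275, -0.03, 0, 0.2, 0, 0, 0.025, 0.297, -0.033, 0, 0.2, 0, 0, 0.04, 0.309, -0.033, 0, 0.2, 0, 0, 0.045, 0.309, -0.033, 0])

```text
time_s: 16.32
tcp_pos: [0.4542, 0.2821, 0.0763]
ee_rot: [[-0.001, 0.128, 0.992], [-0.001, 0.992, -0.128], [-1.0, -0.001, -0.001]]
wrist_force: [-0.4, -0.3, -1.6]
gripper_width: 0.204
```

Call:
move_arm(increments=[0, 0, 0, 0, 0, 0, 0, 0, 0, 0, 0, 0, 0, 0, 0, 0, 0, 0, 0, 0, 0])

```text
time_s: 16.57
tcp_pos: [0.4547, 0.2789, 0.0793]
ee_rot: [[0.001, 0.131, 0.991], [0.0, 0.991, -0.131], [-1.0, 0.001, 0.001]]
wrist_force: [0.1, -0.2, -1.6]
gripper_width: 0.206
```

```bash
python3 - <<'E'
from h import *
s=r.sense();im=r.capture('wrist');np.save('pics/w6.npy',im);np.save('pics/w6s.npy',s,allow_pickle=True)
cv2.imwrite('pics/w6.png',cv2.resize(im[:,:,::-1],(800,600)))
t=r.capture('top');np.save('pics/t6.npy',t);c=r.capture('scene')
a=cv2.resize(t[100:190,255:375,::-1],(400,300),interpolation=cv2.INTER_CUBIC)
b=cv2.resize(c[150:240,290:410,::-1],(400,300),interpolation=cv2.INTER_CUBIC)
cv2.imwrite('pics/v6.png',np.hstack([a,b]))
print(s['tcp_pos'],s['ee_rot'],s['wrist_force'],s['time_s'])
E
```

```text
[0.45468444 0.27892375 0.07932911] [[ 6.77887293e-04  1.30972609e-01  9.91385755e-01]
 [ 4.30360786e-04  9.91385853e-01 -1.30972916e-01]
 [-9.99999678e-01  5.15438428e-04  6.15682398e-04]] [ 0.08579952 -0.1943271  -1.55945227] 16.5667
```

View pics/w6.png

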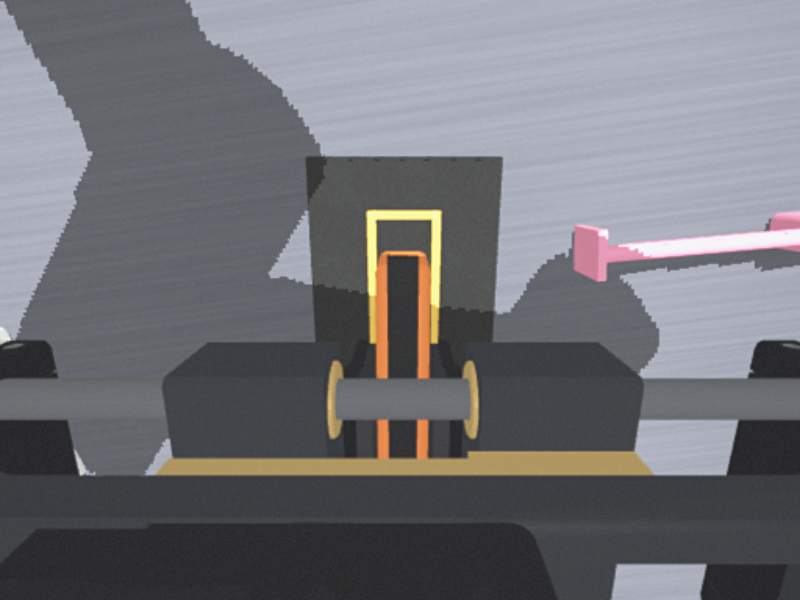

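View pics/v6.png

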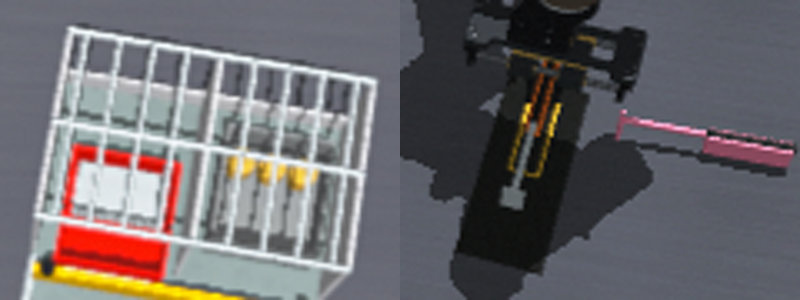

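Call:
move_arm(increments=[0, 0, 0, 0.015, 0, -0.001, 0, 0, 0, 0, 0.03, 0, -0.001, 0, 0, 0, 0, 0.042, 0, -0.001, 0, 0, 0, 0, 0.052, 0, -0.001, 0, 0, 0, 0, 0.058, 0, -0.001, 0, 0, 0, 0, 0.06, 0, -0.001, 0, 0, 0, 0, 0.06, 0, -0.001, 0, 0, 0, 0, 0.06, 0, -0.001, 0])

```text
time_s: 17.38
tcp_pos: [0.4537, 0.2797, 0.0193]
ee_rot: [[0.001, 0.13, 0.991], [0.001, 0.991, -0.13], [-1.0, 0.001, 0.001]]
wrist_force: [-0.7, 0.7, -1.3]
gripper_width: 0.205
```

Call:
move_arm(increments=[0, 0, 0, 0.002, 0, 0, 0, 0, 0, 0, 0.004, 0, 0, 0, 0, 0, 0, 0.005, 0, 0, 0, 0, 0, 0, 0.0058, 0, 0, 0, 0, 0, 0, 0.0062, 0, 0, 0, 0, 0, 0, 0.0062, 0, 0, 0, 0, 0, 0, 0.0062, 0, 0, 0])

```text
time_s: 17.97
tcp_pos: [0.4533, 0.2795, 0.0133]
ee_rot: [[0.0, 0.13, 0.992], [0.0, 0.992, -0.13], [-1.0, 0.0, 0.0]]
wrist_force: [-2.3, -0.4, 6.0]
gripper_width: 0.209
```

Call:
move_arm(increments=[0, 0, 0, -0.001, 0, 0, 0, 0, 0, 0, -0.0015, 0, 0, 0, 0, 0, 0, -0.0015, 0, 0, 0])

```text
time_s: 18.22
tcp_pos: [0.4534, 0.2794, 0.0139]
ee_rot: [[0.0, 0.13, 0.991], [0.0, 0.991, -0.13], [-1.0, 0.0, 0.0]]
wrist_force: [-1.4, -0.4, -1.2]
gripper_width: 0.204
```

Call:
move_arm(increments=[0, 0, 0, 0.0003, 0, 0, 0.021, 0, 0, 0, 0.0003, 0, 0, 0.025, 0, 0, 0, 0.0003, 0, 0, 0.03, 0, 0, 0, 0.0003, 0, 0, 0.04, 0, 0, 0, 0.0003, 0, 0, 0.06, 0, 0, 0, 0.0003, 0, 0, 0.06, 0, 0, 0, 0.0003, 0, 0, 0.06, 0, 0, 0, 0.0003, 0, 0, 0.06, 0, 0, 0, 0.0003, 0, 0, 0.06, 0, 0, 0, 0.0003, 0, 0, 0.06])

```text
time_s: 19.05
tcp_pos: [0.4533, 0.2794, 0.0138]
ee_rot: [[0.0, 0.13, 0.991], [0.0, 0.991, -0.13], [-1.0, 0.0, 0.0]]
wrist_force: [0.2, 0.2, 0.1]
gripper_width: 0.678
```

Lift straight up, then back toward the robot for a clear view.

Call:
move_arm(increments=[0, 0, 0, -0.008, 0, 0, 0.06, 0, 0, 0, -0.025, 0, 0, 0.06, 0, 0, 0, -0.05, 0, 0, 0.06, 0, 0, 0, -0.08, 0, 0, 0.06, 0, 0, 0, -0.11, 0, 0, 0.06, 0, 0, 0, -0.14, 0, -0.01, 0.06, 0, 0, 0, -0.17, 0, -0.03, 0.06, 0, 0, 0, -0.18, 0, -0.05, 0.06, 0, 0, 0, -0.18, 0, -0.05, 0.06, 0, 0, 0, -0.18, 0, -0.05, 0.06])

```text
time_s: 19.88
tcp_pos: [0.4033, 0.2862, 0.1952]
ee_rot: [[0.002, 0.129, 0.992], [0.002, 0.992, -0.129], [-1.0, 0.003, 0.001]]
wrist_force: [-0.3, 0.7, -0.3]
gripper_width: 0.687
```

```bash
python3 - <<'E'
from h import *
s=r.sense();im=r.capture('wrist');np.save('pics/w7.npy',im)
t=r.capture('top');c=r.capture('scene');np.save('pics/t7.npy',t);np.save('pics/s7.npy',c)
a=cv2.resize(im[:,:,::-1],(400,300));b=cv2.resize(t[80:275,130:390,::-1],(400,300),interpolation=cv2.INTER_CUBIC)
d=cv2.resize(c[150:285,120:300,::-1],(400,300),interpolation=cv2.INTER_CUBIC);e=cv2.resize(c[150:285,290:470,::-1],(400,300),interpolation=cv2.INTER_CUBIC)
cv2.imwrite('pics/v7.png',np.vstack([np.hstack([a,b]),np.hstack([d,e])]))
print(s['tcp_pos'],s['wrist_force'],s['time_s'])
C=cam('wrist',s);H,S,V=cv2.split(cv2.cvtColor(im,cv2.COLOR_RGB2HSV))
org=(H<16)&(S>150)&(V>90);yel=(H>=18)&(H<35)&(S>90)&(V>110)
for v in range(150,240,12):
    for n,m,z in(('o',org,.033),('y',yel,.003)):
        u=np.nonzero(m[v,200:320])[0]+200
        if len(u)>3:print(v,n,u.min(),u.max(),np.round((onz(C,(u.min()-.5,v),z)+onz(C,(u.max()+.5,v),z))[:2]/2,4))
E
```

```text
[0.4033154  0.28615076 0.19519296] [-0.34159069  0.7089051  -0.32875219] 19.8833
174 y 242 272 [0.3998 0.2869]
186 y 242 272 [0.4153 0.2849]
198 o 250 264 [0.4225 0.2839]
198 y 243 272 [0.4311 0.2835]
210 o 250 264 [0.4373 0.282 ]
210 y 243 271 [0.4472 0.2807]
222 o 250 264 [0.4524 0.28  ]
222 y 243 271 [0.4638 0.2786]
234 o 250 263 [0.4678 0.2774]
234 y 243 271 [0.4807 0.2764]
```

View pics/v7.png

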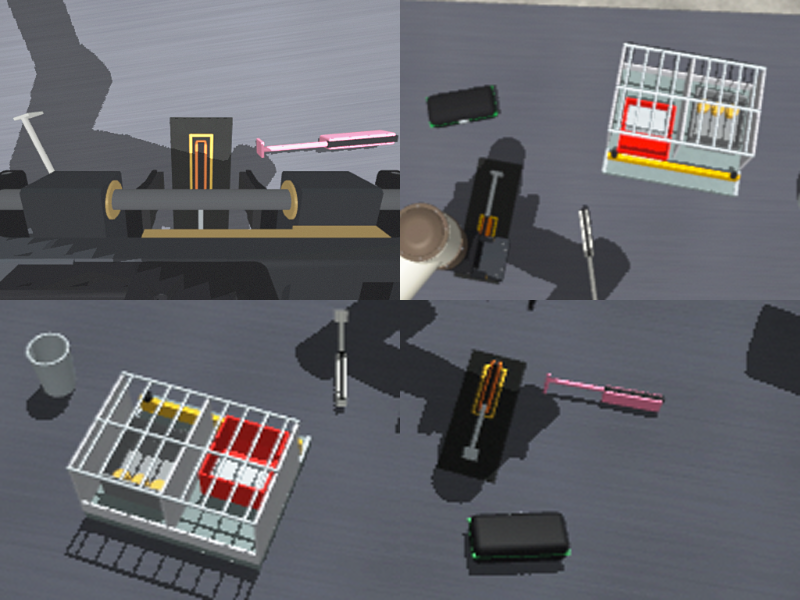

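```bash
python3 - <<'E'
from h import *
t=np.load('pics/t7.npy');cv2.imwrite('pics/v8.png',cv2.resize(t[130:190,260:325,::-1],None,fx=9,fy=9,interpolation=cv2.INTER_NEAREST))
E
```

```text
(no output)
```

View pics/v8.png

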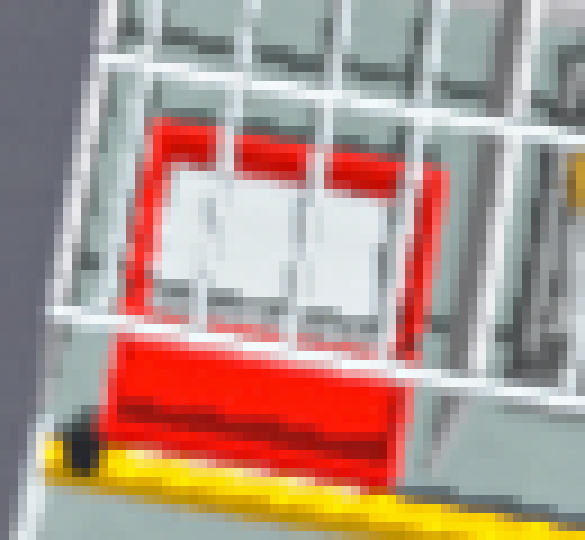

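```bash
python3 -c "
from station import r
s=r.sense();print(s['time_s'],s['wrist_force'],s['joint_velocities']);print(r.finish_job())"
```

```text
20.0333 [ 0.97800005  0.50581707 -0.48673135] [-0.20699063  0.75245201  0.05966736  0.07108389 -0.08733505 -0.1350809 ]
the job is handed in; nothing more can be done
None
```

I hooked the red tote, dragged it home against the yellow stop bar and put the hook back on its mat. The job was handed in at 20.0 s with no verdict reported.

- **Drag and pull:** Dragging took about 4–5 N. When the tote met the bar its motion stopped and the force rose. I then held it at about 9–10 N for roughly 1.5 s. The highest wrist-force reading was 10.3 N, but readings only come at the end of each move.
- **Tote:** The last top view shows its front edge lying along the bar over its full width, parallel to it within about 0.5°.
- **Hook:** It stands upright with its handle centred across the yellow outline, within about 1 mm sideways in the last wrist view, and it points along the mat. It had not slipped in the grip. It was pressed onto the mat with about 6–7 N just before release.
- **Other items:** The grey tote, the tumbler and the case looked undisturbed in the last pictures, though I did not measure them. The gripper was about 0.18 m above the mat and touching nothing.
- **Disagreement on the way:** My first estimate of the tote's front was 85 mm behind the deck edge, taken from the bottom of its front face by mistake. The second camera view and the tote's rear edge gave about 97 mm, and contact with the lip fitted that to within about 4 mm.

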